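# Snap the retaining clip onto a dough-sheeter idler shaft with a fork tool

## Task

Take the red-handled fork tool from its wooden rest and use it, not the fingers, to push the brass split clip sideways onto the neck of the shaft on the bracket until both its arms have snapped in behind the shaft. Push gently (a clip pushed harder than 11 N bends) and do not shove the bracket either; then lay the fork back in its rest, fork end the same way as before, let go, and leave everything else on the bench where it is.

Things in the scene. Friction and masses are not known exactly. Their poses are not given: they have to be found in the camera images.
- bracket: Take-up bracket, fixed: aluminium top plate and base, green side walls; 163 mm long (its x -108 to +55), 78 mm wide (y), flat top at z = 62 mm. Origin on the bench below the middle of the slot in its top. Push the clip along its +x. From the slot rises a steel shaft, clamped up to 19 mm from the middle either way along x (this pose does not tell where), centred in y, without play.
- seat (a point): Middle of the slot on the bracket's top plate (z = 62 mm over the bracket's origin), axes as the bracket's. The shaft's neck, 38 mm long (x) by 14 mm wide and 8 mm high, is round (radius 7) on the -x side, square on the +x side: 21 mm to -x and 17 mm to +x of the shaft's reference line, which stands up to 19 mm from here along x. Head above: 23 mm wide, top 13 mm above the plate.
- clip: Brass split clip, 52 mm long, 28 wide, 6 thick, 28 g, flat on the plate before the shaft, mouth (+x) towards it within 0.15 rad. Origin: underside, on the shaft's reference line when home. The bridge's inner face (x = -21 mm) then stops hard on the shaft's round side. Until its teeth touch the shaft it slides with under 0.5 N; pushing it on takes about 4 to 7 N, over 11 N bends it.
- clip_heel (a point): Middle of the flat rear face of the clip's upstanding heel, the place to push: x = -29 mm, 6 mm above the clip's underside; the heel is 28 mm wide and 12 mm high.
- clip_arm_l (a joint): Angle of the clip's left (+y) sprung arm, rad: 0 closed, about 0.045 while its tooth rides on the shaft's flat, back to 0 once snapped in behind. Arms reach to x = +23 mm of the clip; the teeth at x = +20 leave a 10 mm mouth. They meet the shaft about 40 mm short of home and drop in behind it only in the last 3 mm or less before the hard stop.
- clip_arm_r (a joint): The same for the clip's right (-y) arm.
- fork: Fork tool, 90 to 160 g. Origin on the handle's axis, near the centre of mass: grip there. x runs to the fork. Red handle 130 mm long (x -75 to +55), 16 wide (y), 18 high (z +-9), then a 10 mm steel shank and a crossbar 40 wide and 10 high (z -12 to -2), flat front face at x = +132. Two tines at its ends reach to x = +140, 32 mm apart inside, to straddle the clip's 28 mm heel.
- fork_face (a point): Middle of the fork's crossbar front face, which pushes the heel: x = +132 mm, z = -7 mm in the fork's frame.
- rest: Wooden rest, fixed: base 150 x 60 x 6 mm, with two cradles at x = -60 and x = +44 of its frame, in which the fork's handle lies along the rest's x, fork end to +x. Cradle floors at z = 30 mm, cheeks to z = 43 mm, 24 mm apart. Origin on the bench under the fork's origin when put away (fork origin then 39 mm above it).
- jar: Glass spice jar with green lid, 52 mm wide, 85 mm high; leave alone. Origin under its centre.
- can: Yellow-labelled can, 66 mm wide, 100 mm high; leave alone. Origin under its centre.
- screwdriver: Screwdriver, 170 mm, lying; leave alone.
- roller: Spare white nylon roller, 54 mm wide, 36 mm high, standing; leave alone. Origin under its centre.
- washer: Steel washer, 44 mm wide, 6 mm high, lying; leave alone. Origin under its centre.
- bowl: Steel bowl, 140 mm wide, 55 mm high; leave alone. Origin under its centre.
- scraper: Bench scraper with dark wooden grip, about 125 x 100 mm, lying; leave alone.

How it is judged:
On the way, in this order (a step that is already met when the one before it is completed fails the run):
1. the fork is lifted out of its rest (z of fork in the frame of rest above 0.055 m), for 0.1 s.
2. the fork presses the clip onto the shaft, both arms spread (value of joint each of clip_arm_l, clip_arm_r above 0.027 rad and contact force between fork and clip above 0.5 N), for 0.05 s.
3. both arms have snapped in behind the shaft (value of joint each of clip_arm_l, clip_arm_r below 0.016 rad and x of clip in the frame of seat between -0.0205 and 0.0205 m and y of clip in the frame of seat between -0.004 and 0.004 m and z of clip in the frame of seat between -0.002 and 0.003 m), for 0.2 s.
At the end, for the whole second after the job is handed in: Clip flat (0.1 rad) on the plate around the shaft neck, origin within 20.5 mm of the slot middle along x, 4 mm across, both arms closed (< 0.016 rad); fork still, released, in both cradles, fork end to +x, within 25 mm along, 8 mm across, 5 mm in height, 0.15 rad of its place (all of step 3 and angle between clip's own z axis and vertical below 0.1 rad and linear speed of each of clip, fork below 0.01 m/s and x of fork in the frame of rest between -0.025 and 0.025 m and y of fork in the frame of rest between -0.008 and 0.008 m and z of fork in the frame of rest between 0.034 and 0.044 m and angle between the x axis of fork and the x axis of rest, either way round below 0.15 rad and x of fork_face in the frame of rest above 0.07 m); the robot touches nothing.
It fails at once if the fork pushes the clip harder than 11 N (contact force between fork and clip above 11 N).
It fails at once if the fork shoves the bracket or its shaft harder than 25 N (contact force between fork and bracket above 25 N).
It fails at once if the fingers or the arm touch the clip (contact force between any of the fingers, the arm and clip above 0.5 N).
It fails at once if something else on the bench is moved by more than 25 mm (distance of any of jar, can, screwdriver, roller, washer, bowl, scraper from where it was at the start of the episode above 0.025 m).
It also fails if it takes over 54 s, if anything falls off the work surface, if the arm or the gripper's body presses on something with over 40 N, if the wrist force passes 120 N, or if a joint passes its speed limit or range.

## Robot

A 7-joint arm with a two-finger parallel gripper is mounted at the origin on the work surface. World frame = base frame: x ahead of the robot, y to its left, z up, the work surface at z = 0. Lengths are in m, angles in rad, forces in N, time in s.
With the tool pointing down it reaches from about 0.4 to 0.85 m from the base axis. Payload 4.5 kg.
Tool frame: the origin (TCP) lies between the finger pads; the fingertips stand 19 mm ahead of it and the grasp point (between the pads) is the TCP (r.tips_ahead is the distance from the TCP to the fingertips, in m); z points along the fingers, y is the line along which they close (so a half turn about z gives the same grasp; the last joint's range is limited). The gripper opens to 88 mm and grips with 3 to 60 N. Pads are 18 mm wide; open, the fingers measure 123 mm over their backs; the gripper's body (75 mm by 187 mm) begins 45 mm behind the grasp point.
Start: joints at [0.034, 0.689, -0.195, 1.565, 0.157, 0.902, -0.215], TCP at [0.625, 0, 0.258] pointing down, gripper open.
Joint ranges: [-3.01, 3.01], [-0.46, 2.08], [-1.47, 1.51], [0.13, 2.56], [-1, 4.14], [0.04, 2.09], [-2.66, 2.66]. Speed limits (rad/s): [2.57, 2.57, 3.14, 3.14, 3.14, 3.14, 3.14].

## Interface

Orientations are given as a unit quaternion [x, y, z, w].
In Python, from plant import r, cams, models gives the robot as it stands. The module is installed in compiled form; this text tells all that it offers.
- The arm moves only by the tool jog_arm, never from a script. Its arguments are lists of equal length, an entry for each row: "turn": the turn, a rotation vector about the tool's x, y, z in rad, a list of three; "translation": the shift along the tool's x, y, z in m, a list of three; "grip": the closure, from 0 (fully open) to 1 (shut). In form: {"turn": [[ax, ay, az], ...], "translation": [[tx, ty, tz], ...], "grip": [grip, ...]}. A call has 1 to 20 rows; each row is the pose to reach, as a shift and turn from the pose commanded when the call began, along the tool's axes at that moment; what a row does not reach only later rows make up. A row lasts 1/8 s, in which the tool goes at most 62.5 mm and 10.7 degrees, less where a joint would pass 70% of its speed; a pose out of reach is approached as far as the arm can. A call with a gripper value outside its range is refused whole. The fingers move at their own pace and stop on an object; "force" is the grip in N (left out, the last holds). Time passes only in rows, so rows that repeat a pose let the fingers close. It gives the time, the measured TCP pose, the force, the opening and the grip force at its end, in the units of the state.
- r.get_state(): the state, without advancing time (a new reading comes with each control period).
- cams.snapshot(name): name is "scene" or "side" or "wrist"; returns the picture (384x512x3 uint8, red, green, blue); there is no depth.
- cams.camera_params(name): a dict with "fx", "fy", "cx", "cy" (pixels), "eye" and "orientation" of the camera in the world. Camera axes: x right, y up, looking along -z (the intrinsics and any distortion apply to the point x, -y, -z); pixel columns grow to the right and rows downward; lengths in m; the calibration is good to about 2 mm. The wrist camera is an equidistant fisheye: a pixel r from the principal point sees the ray r / f radians off the axis. A picture is of the moment at which its call begins: read the wrist's pose just before it. camera_params takes no time and is no camera call; for the wrist camera it gives the pose at the moment of the call.
- r.finish_job(): hands the job in; it is judged then, once.
Trained networks look in the newest picture that a camera, given by its name, has taken for a name from the list of things; names that differ only in an ending like _2 or _b are one class to them, and where a whole thing is asked for, a point or a joint stands for the part that bears it (a point fixed in the world has none). Each returns a list of dicts, best first, with "p" (0 to 1); they miss things now and then, are a little off and sometimes report something else, mostly with a low value. They report only what shows in the picture. A call takes as long as a camera call.
- models.find_in(camera, name): "position" ([x, y, z] in m, in world coordinates, good to about 4 mm: the middle of the surface that is visible of it).
- models.masks_of(camera, name): "pixels" (384x512 bool, what is visible of it).
- models.place_of(camera, name): "position" ([x, y, z] in m, in world coordinates, good to about 4 mm: a listed point, or the origin of a listed thing).
The state is a dict: "clock": time; "q": joint angles; "qd": joint speeds; "joint_torque": joint torques, N m; "tool_pos": TCP position; "eef_rot": TCP orientation; "contact_force": force on the tool from outside, world axes, zero at the start; "moment": the same for the moment, N m; "opening": opening from 0.0 (shut) to 1.0 (fully open); "finger_force": force on a finger pad.
Only numpy, scipy, OpenCV 4.12 (cv2) and the standard library are available. Lean on these libraries where they do the work, as an engineer would, in place of code of your own. Each camera call takes 0.05 s, during which the arm holds its last target. There are 200 camera calls.

## Working session

There is one attempt and no reset: what is moved stays moved. The work goes in short steps, Python scripts to look and compute and a tool call to move; the robot and the scene stay as the last step left them, time stands still between calls to the robot, and variables do not carry over. Pictures are saved under pics/ and viewed, at most 10 in all, crops included, and the job is handed in when it is done.

Besides the shell and the picture viewer there is one more tool, called after "Emit:" by a JSON object that holds its "fn" and its "kwargs", one argument or row to a line. jog_arm: Moves the arm, as the interface text tells. Its arguments: {"type":"object","properties":{"turn":{"type":"array"},"translation":{"type":"array"},"grip":{"type":"array"},"force":{"type":"number"}},"required":["turn","translation","grip"]}

```bash
mkdir -p pics; cat > h.py <<'E'
import numpy as np, cv2
from plant import r, cams, models
from scipy.spatial.transform import Rotation as R
def snap(c,name=None):
    im=cams.snapshot(c)
    if name: cv2.imwrite(f'pics/{name}.png',im[:,:,::-1])
    return im
def place(c,n):
    l=models.place_of(c,n); return [(np.round(d['position'],4).tolist(),round(d['p'],2)) for d in l[:2]]
E
python3 - <<'E'
from h import *
a=snap('scene');b=snap('side')
cv2.imwrite('pics/a.png',cv2.resize(np.vstack([a,b])[:,:,::-1],None,fx=0.78,fy=0.78))
for c in ['scene','side']:
    for n in ['bracket','seat','clip','clip_heel','fork','fork_face','rest']: print(c,n,place(c,n))
    print(cams.camera_params(c))
print(r.get_state())
E
```

```text
scene bracket [([0.5261, 0.1261, 0.0005], 0.97), ([0.483, -0.2867, 0.0002], 0.4)]
scene seat [([0.5252, 0.1269, 0.0652], 0.7), ([0.6864, -0.0456, 0.0028], 0.36)]
scene clip [([0.5106, 0.0544, 0.0615], 0.7)]
scene clip_heel [([0.5093, 0.0239, 0.0666], 0.6)]
scene fork [([0.4801, -0.2867, 0.0372], 0.81)]
scene fork_face [([0.4521, -0.1548, 0.0329], 0.58)]
scene rest [([0.4824, -0.2874, 0.0012], 0.68)]
{'fx': 383.21057213287446, 'fy': 383.21057213287446, 'cx': 255.70720160721874, 'cy': 194.00560490826544, 'eye': array([0.96371601, 0.34414337, 0.82250377]), 'orientation': array([0.13078647, 0.26159666, 0.84542064, 0.44690718])}
side bracket [([0.5195, 0.1267, 0.0031], 0.85)]
side seat [([0.5238, 0.1266, 0.0605], 0.96)]
side clip [([0.5138, 0.0534, 0.0618], 0.41)]
side clip_heel [([0.5215, 0.1288, 0.0004], 0.66), ([0.5082, 0.0251, 0.0678], 0.45)]
side fork [([0.4836, -0.2841, 0.0376], 0.5)]
side fork_face [([0.4459, -0.1515, 0.0269], 0.61)]
side rest [([0.4807, -0.2851, 0.0018], 0.68)]
{'fx': 483.30345027924534, 'fy': 483.30345027924534, 'cx': 256.2329832195299, 'cy': 186.95316734181444, 'eye': array([0.36125322, 1.09844702, 1.02849863]), 'orientation': array([-0.03540296,  0.41175726,  0.90887231, -0.05615796])}
{'clock': 0.8, 'q': array([ 0.03379024,  0.68906158, -0.19460843,  1.56526636,  0.15729949,
        0.90247665, -0.21507438]), 'qd': array([ 0.00021327, -0.00034717,  0.00022445,  0.00015358, -0.00016328,
       -0.00117858,  0.00069583]), 'joint_torque': array([ 7.06826495e-05, -5.27456152e+01, -1.26666673e+00, -1.53740877e+01,
       -5.17707726e-02, -8.95506491e-04,  1.43933556e-05]), 'tool_pos': array([6.25049152e-01, 3.84474388e-05, 2.57775927e-01]), 'eef_rot': array([7.07085635e-01, 7.07127922e-01, 6.89578462e-05, 5.13279051e-05]), 'contact_force': array([-0.36993679,  0.08669727,  0.44440789]), 'moment': array([-0.04532302,  0.02884717, -0.0082868 ]), 'finger_force': 0.0, 'opening': 0.9998850730605825}
```

View pics/a.png

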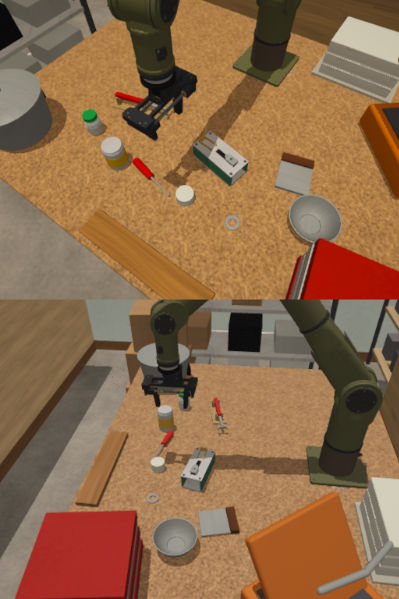

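```bash
python3 - <<'E'
from h import *
a=snap('wrist','w0')
for n in ['bracket','seat','clip','clip_heel','fork','fork_face','rest','can','jar','screwdriver','roller']: print(n,place('wrist',n))
p=cams.camera_params('wrist');print(p);print(R.from_quat(p['orientation']).as_matrix())
E
```

```text
bracket [([0.5214, 0.127, -0.0006], 0.68), ([0.5041, 0.0206, 0.0713], 0.47)]
seat [([0.519, 0.1281, 0.0605], 0.57)]
clip [([0.5127, 0.0519, 0.0613], 0.95)]
clip_heel [([0.5085, 0.0201, 0.07], 0.82)]
fork []
fork_face []
rest [([0.4822, -0.2857, 0.0034], 0.74)]
can [([0.6777, 0.0826, -0.0007], 0.68), ([0.693, -0.1685, -0.0001], 0.64)]
jar [([0.5116, 0.0536, 0.0632], 0.19)]
screwdriver [([0.6867, -0.0432, 0.0022], 0.98)]
roller [([0.6781, 0.0841, 0.0007], 0.75)]
{'fx': 297.3186396354542, 'fy': 297.3186396354542, 'cx': 254.9580906323251, 'cy': 189.22933678785128, 'eye': array([0.6248414 , 0.06516302, 0.38413935]), 'orientation': array([-1.28902837e-01, -3.29784887e-04,  1.75095950e-05,  9.91657173e-01])}
[[ 9.99999782e-01  5.02933846e-05 -6.58581171e-04]
 [ 1.19747446e-04  9.66768116e-01  2.55654835e-01]
 [ 6.49553025e-04 -2.55654858e-01  9.66767899e-01]]
```

View pics/w0.png

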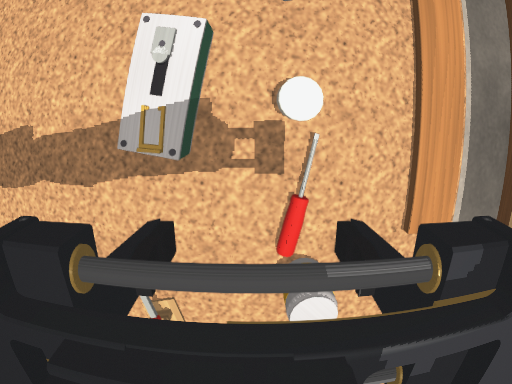

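```bash
cat >> h.py <<'E'
def ray(p,uv):
    x,y=(uv[0]-p['cx'])/p['fx'],(uv[1]-p['cy'])/p['fy']; t=np.hypot(x,y)
    s=np.sin(t)/t if t>1e-9 else 1
    return R.from_quat(p['orientation']).as_matrix()@np.array([x*s,-y*s,-np.cos(t)])
def onz(p,uv,z):
    d=ray(p,uv); return p['eye']+d*(z-p['eye'][2])/d[2]
E
python3 - <<'E'
from h import *
p=cams.camera_params('wrist')
for n,uv in dict(s1=(146,19),s2=(198,24),s3=(123,149),s4=(172,153)).items(): print(n,onz(p,uv,.062).round(4))
for n,uv in dict(c1=(142,14),c2=(208,19),c3=(119,149),c4=(187,159)).items(): print(n,onz(p,uv,.062).round(4))
for n,uv in dict(heelL=(137,152),heelR=(163,152),armL=(143,106),armR=(164,107)).items(): print(n,onz(p,uv,.068).round(4))
im=cv2.imread('pics/w0.png'); cv2.imwrite('pics/w0c.png',cv2.resize(im[0:170,90:230],None,fx=3.5,fy=3.5,interpolation=cv2.INTER_CUBIC))
E
```

```text
s1 [0.502  0.1788 0.062 ]
s2 [0.563  0.1661 0.062 ]
s3 [0.4715 0.0284 0.062 ]
s4 [0.5322 0.0219 0.062 ]
c1 [0.4967 0.1859 0.062 ]
c2 [0.574  0.1714 0.062 ]
c3 [0.4662 0.0286 0.062 ]
c4 [0.5494 0.0148 0.062 ]
heelL [0.492 0.025 0.068]
heelR [0.5235 0.0241 0.068 ]
armL [0.5019 0.0763 0.068 ]
armR [0.5266 0.0736 0.068 ]
```

Emit:
{"fn": "jog_arm", "kwargs": {
  "turn": [
    [0,0,0],
    [0,0,-0.1],
    [0,0,-0.2],
    [0,0,-0.22],
    [0,0,-0.22],
    [0,0,-0.22],
    [0,0,-0.22],
    [0,0,-0.22],
    [0,0,-0.22]
  ],
  "translation": [
    [-0.05,-0.02,0],
    [-0.1,-0.05,0],
    [-0.15,-0.07,0],
    [-0.2,-0.09,0],
    [-0.25,-0.12,0],
    [-0.29,-0.135,0],
    [-0.32,-0.135,0],
    [-0.32,-0.135,0],
    [-0.32,-0.135,0]
  ],
  "grip": [0,0,0,0,0,0,0,0,0]
}}

```text
clock: 2.52
tool_pos: [0.4904, -0.3186, 0.2577]
eef_rot: [0.625, 0.781, 0.001, -0.0]
contact_force: [-0.2, -0.6, -0.6]
opening: 0.997
finger_force: 0.0
```

View pics/w0c.png

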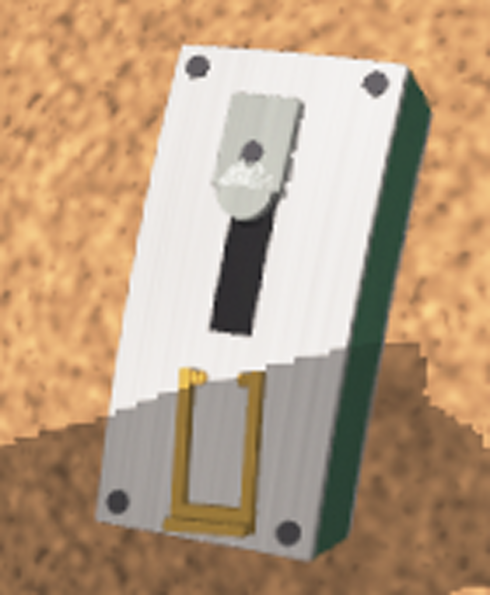

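```bash
python3 - <<'E'
from h import *
a=snap('wrist','w1')
for n in ['fork','fork_face','rest']: print(n,place('wrist',n))
E
```

```text
fork [([0.4811, -0.2807, 0.0437], 0.66)]
fork_face [([0.448, -0.156, 0.0381], 0.84)]
rest [([0.4811, -0.284, 0.0015], 0.57)]
```

View pics/w1.png

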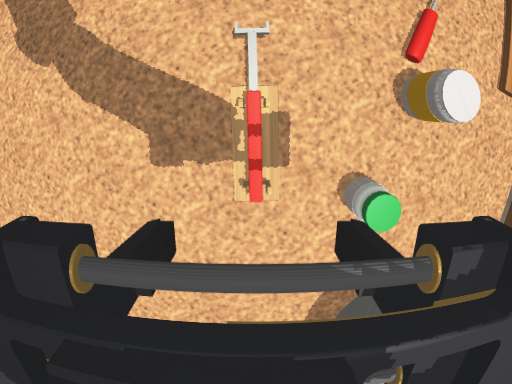

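```bash
cat > pts.py <<'E'
E
python3 - <<'E'
from h import *
p=cams.camera_params('wrist')
t=onz(p,(256,201),.048);f=onz(p,(254,91),.048);b=onz(p,(252.5,36),.037)
print(t,f,b,np.degrees(np.arctan2(*(f-t)[1::-1])),np.degrees(np.arctan2(*(b-t)[1::-1])))
print('jar',place('wrist','jar'),place('scene','jar'),'can',place('wrist','can'))
print('lid',onz(p,(382,211),.085), 'tines',onz(p,(236,28),.037),onz(p,(268,28),.037))
u=(b-t)[:2]; u/=np.linalg.norm(u); print('fork org',t[:2]+u*.075,b[:2]-u*.132, 'yaw tool',R.from_quat(r.get_state()['eef_rot']).as_matrix()[:,0])
# bracket from w0 pose: eye/orient
p0=dict(p,eye=np.array([.6248414,.06516302,.38413935]),orientation=[-1.28902837e-01,-3.29784887e-04,1.75095950e-05,9.91657173e-01])
P={k:onz(p0,(90+u/3.5,v/3.5),z)[:2].round(4) for k,(u,v,z) in dict(s1=(198,66,.062),s2=(375,83,.062),s3=(118,502,.062),s4=(289,533,.062),hl=(165,521,.074),hr=(252,528,.074),al=(181,368,.068),ar=(266,372,.068),slot=(231,332,.062),sq1=(232,92,.075),sq2=(304,99,.075),hs=(251,150,.075)).items()}
print(P)
for a,b in ['s3 s1'.split(),'s4 s2'.split(),['hl','al'],['hr','ar']]:
    d=P[b]-P[a]; print(a,b,np.degrees(np.arctan2(d[1],d[0])))
E
```

```text
[ 0.50015995 -0.35533368  0.048     ] [ 0.46978094 -0.23146918  0.048     ] [ 0.45327034 -0.16649146  0.037     ] 103.78035325294186 103.94456049456454
jar [([0.6419, -0.3296, -0.004], 0.59)] [([0.6402, -0.3284, 0.0022], 0.96)] can [([0.6922, -0.1672, -0.0009], 0.93)]
lid [ 0.63992077 -0.32516968  0.085     ] tines [ 0.43232186 -0.16065141  0.037     ] [ 0.46853184 -0.15259468  0.037     ]
fork org [ 0.48208623 -0.28254398] [ 0.48508008 -0.29460134] yaw tool [-2.19394511e-01  9.75636224e-01  8.35952974e-05]
{'s1': array([0.5027, 0.1789]), 's2': array([0.562 , 0.1665]), 's3': array([0.473 , 0.0349]), 's4': array([0.5329, 0.0227]), 'hl': array([0.4949, 0.0293]), 'hr': array([0.5243, 0.0262]), 'al': array([0.5004, 0.0773]), 'ar': array([0.5289, 0.0743]), 'slot': array([0.5155, 0.088 ]), 'sq1': array([0.5194, 0.1639]), 'sq2': array([0.5427, 0.159 ]), 'hs': array([0.5261, 0.144 ])}
s3 s1 78.34615941416565
s4 s2 78.55986747583542
hl al 83.46336635120299
hr ar 84.53718360656063
```

Emit:
{"fn": "jog_arm", "kwargs": {
  "turn": [
    [0,0,-0.021],
    [0,0,-0.021],
    [0,0,-0.021],
    [0,0,-0.021],
    [0,0,-0.021],
    [0,0,-0.021],
    [0,0,-0.021],
    [0,0,-0.021],
    [0,0,-0.021],
    [0,0,-0.021],
    [0,0,-0.021],
    [0,0,-0.021],
    [0,0,-0.021],
    [0,0,-0.021]
  ],
  "translation": [
    [0.02,0,0.04],
    [0.0345,0,0.085],
    [0.0345,0,0.13],
    [0.0345,0,0.16],
    [0.0345,0,0.18],
    [0.0345,0,0.2],
    [0.0345,0,0.213],
    [0.0345,0,0.213],
    [0.0345,0,0.213],
    [0.0345,0,0.213],
    [0.0345,0,0.213],
    [0.0345,0,0.213],
    [0.0345,0,0.213],
    [0.0345,0,0.213]
  ],
  "grip": [0.3,0.4,0.4,0.4,0.4,0.4,0.4,0.4,1,1,1,1,1,1],
  "force": 50
}}

```text
clock: 4.62
tool_pos: [0.4827, -0.2864, 0.045]
eef_rot: [0.617, 0.787, 0.0, 0.0]
contact_force: [-1.0, 0.3, 3.9]
opening: 0.18
finger_force: 50.0
```

Emit:
{"fn": "jog_arm", "kwargs": {
  "turn": [
    [0,0,0],
    [0,0,0],
    [0,0,0],
    [0,0,0],
    [0,0,0.06],
    [0,0,0.12],
    [0,0,0.18],
    [0,0,0.24],
    [0,0,0.3],
    [0,0,0.347],
    [0,0,0.347],
    [0,0,0.347],
    [0,0,0.347],
    [0,0,0.347]
  ],
  "translation": [
    [0,0,-0.015],
    [0,0,-0.04],
    [0,0,-0.065],
    [0,0,-0.085],
    [0.02,0.005,-0.085],
    [0.05,0.013,-0.085],
    [0.08,0.022,-0.085],
    [0.11,0.032,-0.085],
    [0.13,0.042,-0.085],
    [0.1433,0.0457,-0.085],
    [0.1433,0.0457,-0.085],
    [0.1433,0.0457,-0.085],
    [0.1433,0.0457,-0.085],
    [0.1433,0.0457,-0.085]
  ],
  "grip": [1,1,1,1,1,1,1,1,1,1,1,1,1,1]
}}

```text
clock: 6.38
tool_pos: [0.4925, -0.137, 0.1297]
eef_rot: [0.744, 0.668, -0.0, 0.0]
contact_force: [-0.5, -0.9, -1.4]
opening: 0.178
finger_force: 50.0
```

```bash
python3 - <<'E'
from h import *
print(r.get_state()['tool_pos'])
p=cams.camera_params('wrist');print({k:np.asarray(v).tolist() for k,v in p.items()})
a=snap('wrist','w2')
for n in ['fork_face','fork','clip','clip_heel','seat','rest']: print(n,place('wrist',n))
b=a[:280,80:430][:,:,::-1]
cv2.imwrite('pics/w2c.png',cv2.resize(b,None,fx=2.1,fy=2.1,interpolation=cv2.INTER_CUBIC))
print(r.get_state())
E
```

```text
[ 0.49252512 -0.13697423  0.129746  ]
{'fx': 297.3186396354542, 'fy': 297.3186396354542, 'cx': 254.9580906323251, 'cy': 189.22933678785128, 'eye': [0.4993094384253465, -0.07217636521290861, 0.2561299150801712], 'orientation': [-0.12880357409321855, 0.006504961768043213, -0.053016095949095066, 0.9902305884709508]}
fork_face []
fork [([0.4971, -0.1341, 0.1233], 0.82)]
clip []
clip_heel []
seat []
rest [([0.479, -0.2861, 0.0012], 0.56)]
{'clock': 6.725, 'q': array([ 0.23010721,  0.75104401, -0.082594  ,  2.01838799,  0.1530781 ,
        0.37786959, -0.07872432]), 'qd': array([-1.85458827e-03, -9.14714601e-05,  4.04895820e-04,  5.39049604e-04,
        1.15600840e-03,  3.99882317e-04, -6.71597230e-04]), 'joint_torque': array([ 4.64201462e-02, -4.80866933e+01,  2.72326441e-01, -7.38685548e+00,
       -3.07561329e-02,  9.26234614e-03,  6.73514241e-04]), 'tool_pos': array([ 0.49267879, -0.13625697,  0.12968676]), 'eef_rot': array([ 7.43561013e-01,  6.68668094e-01,  1.96562335e-05, -8.86133360e-06]), 'contact_force': array([-0.16045937, -0.56487089, -2.3131825 ]), 'moment': array([ 0.00427627,  0.02988311, -0.01128735]), 'finger_force': 49.99671678990126, 'opening': 0.17656059484713496}
```

View pics/w2c.png

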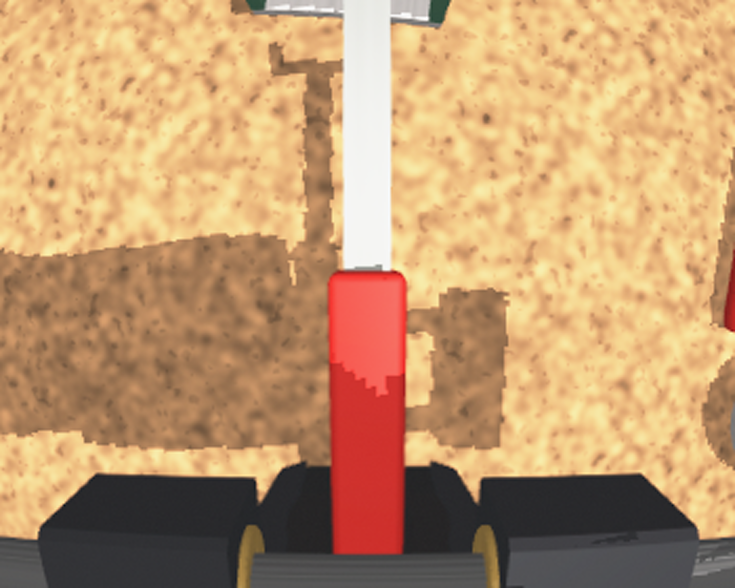

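```bash
cat >> h.py <<'E'
def proj(c,P):
    p=cams.camera_params(c); q=R.from_quat(p['orientation']).as_matrix().T@(np.asarray(P)-p['eye'])
    return p['cx']+p['fx']*q[0]/-q[2], p['cy']-p['fy']*q[1]/-q[2]
def lin(c,uv,z):
    p=cams.camera_params(c); d=R.from_quat(p['orientation']).as_matrix()@np.array([(uv[0]-p['cx'])/p['fx'],-(uv[1]-p['cy'])/p['fy'],-1.])
    return p['eye']+d*(z-p['eye'][2])/d[2]
E
python3 - <<'E'
from h import *
p=cams.camera_params('wrist');s=r.get_state()
q=onz(p,(254.8,129.5),s['tool_pos'][2]+.003); M=R.from_quat(s['eef_rot']).as_matrix()
print('handle front in tool',M.T@(q-s['tool_pos']), 'toolx',M[:,0])
out=[]
for c in ['scene','side']:
    im=snap(c,c+'2')
    for n in ['fork_face','clip_heel','clip']: print(c,n,place(c,n))
    u,v=map(int,proj(c,[.51,.03,.08])); print(c,u,v)
    out.append(cv2.resize(im[v-45:v+45,u-60:u+60],(780,585) if 0 else (480,360),interpolation=cv2.INTER_CUBIC))
cv2.imwrite('pics/s2.png',np.vstack(out)[:,:,::-1][:600] if 0 else cv2.resize(np.vstack(out),(400,600))[:,:,::-1])
E
```

```text
handle front in tool [ 0.05800456 -0.00016419 -0.00299762] toolx [1.05765959e-01 9.94391050e-01 4.10817998e-05]
scene fork_face [([0.5109, -0.0011, 0.1171], 0.79)]
scene clip_heel [([0.5067, 0.0252, 0.0639], 0.49)]
scene clip [([0.5085, 0.0525, 0.0619], 0.6)]
scene 258 176
side fork_face [([0.5077, 0.0054, 0.1128], 0.72)]
side clip_heel [([0.6793, 0.0822, -0.001], 0.44), ([0.5064, 0.027, 0.0695], 0.43)]
side clip [([0.5115, 0.053, 0.0605], 0.63)]
side 259 188
```

View pics/s2.png

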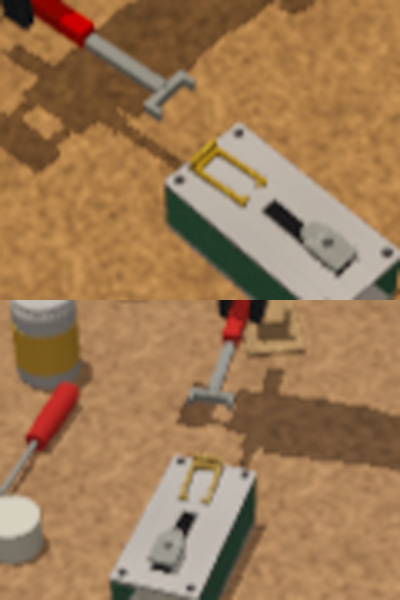

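Emit:
{"fn": "jog_arm", "kwargs": {
  "turn": [
    [0,0,0],
    [0,0,0],
    [0,0,0],
    [0,0,0],
    [0,0,0],
    [0,0,0]
  ],
  "translation": [
    [0,0,0.02],
    [0,0,0.04],
    [0,0,0.0467],
    [0,0,0.0467],
    [0,0,0.0467],
    [0,0,0.0467]
  ],
  "grip": [1,1,1,1,1,1]
}}

```text
clock: 7.88
tool_pos: [0.4931, -0.1364, 0.0836]
eef_rot: [0.744, 0.669, 0.0, 0.0]
contact_force: [-0.1, -0.2, -2.2]
opening: 0.179
finger_force: 50.0
```

```bash
python3 - <<'E'
from h import *
s=r.get_state();print(s['tool_pos'],s['contact_force'])
out=[]
for c in ['scene','side']:
    im=snap(c,c+'3')
    for n in ['fork_face','clip_heel']: print(c,n,place(c,n))
    u,v=map(int,proj(c,[.51,.02,.07])); print(c,u-28,v-21)
    out.append(cv2.resize(im[v-21:v+21,u-28:u+28],(400,300),interpolation=cv2.INTER_CUBIC))
cv2.imwrite('pics/s3.png',np.hstack(out)[:,:,::-1])
E
```

```text
[ 0.49305349 -0.13636557  0.08364098] [-0.09604957 -0.16161139 -2.18300122]
scene fork_face [([0.5085, -0.0029, 0.0692], 0.55)]
scene clip_heel [([0.5086, 0.0278, 0.0653], 0.6)]
scene 227 156
side fork_face [([0.5063, 0.006, 0.0639], 0.46)]
side clip_heel [([0.5096, 0.0285, 0.0708], 0.41)]
side 232 167
```

View pics/s3.png

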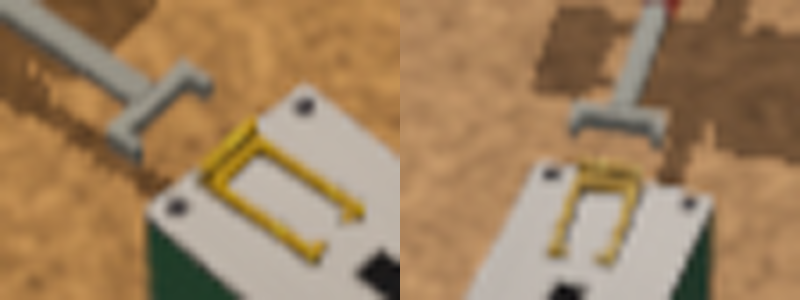

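```bash
python3 - <<'E'
from h import *
s=r.get_state();M=R.from_quat(s['eef_rot']).as_matrix()
for c,o,pts in [('scene',(227,156),dict(tA=((133,147),.0757),tB=((208,85),.0757),hA=((203,170),.074),hB=((250,122),.074))),('side',(232,167),dict(tA=((174,132),.0757),tB=((258,138),.0757),hA=((178,162),.074),hB=((240,167),.074)))]:
    Q={k:(M.T@(lin(c,(o[0]+u/7.143,o[1]+v/7.143),z)-s['tool_pos']))[:2].round(4) for k,((u,v),z) in pts.items()}
    print(c,Q,'tine mid',(Q['tA']+Q['tB'])/2,'heel mid',(Q['hA']+Q['hB'])/2)
E
```

```text
scene {'tA': array([0.1407, 0.018 ]), 'tB': array([ 0.1429, -0.0187]), 'hA': array([0.1644, 0.0091]), 'hB': array([ 0.1635, -0.0167])} tine mid [ 0.1418  -0.00035] heel mid [ 0.16395 -0.0038 ]
side {'tA': array([0.1528, 0.013 ]), 'tB': array([ 0.149 , -0.0224]), 'hA': array([0.1691, 0.0073]), 'hB': array([ 0.1666, -0.0186])} tine mid [ 0.1509 -0.0047] heel mid [ 0.16785 -0.00565]
```

Emit:
{"fn": "jog_arm", "kwargs": {
  "turn": [
    [0,0,0],
    [0,0,0],
    [0,0,0],
    [0,0,0],
    [0,0,0],
    [0,0,0],
    [0,0,0],
    [0,0,0],
    [0,0,0],
    [0,0,0],
    [0,0,0]
  ],
  "translation": [
    [0.005,-0.002,0],
    [0.01,-0.002,0],
    [0.014,-0.002,0],
    [0.017,-0.002,0],
    [0.02,-0.002,0],
    [0.023,-0.002,0],
    [0.025,-0.002,0],
    [0.027,-0.002,0],
    [0.029,-0.002,0],
    [0.031,-0.002,0],
    [0.031,-0.002,0]
  ],
  "grip": [1,1,1,1,1,1,1,1,1,1,1]
}}

```text
clock: 9.55
tool_pos: [0.494, -0.105, 0.083]
eef_rot: [0.743, 0.669, 0.0, -0.0]
contact_force: [-0.3, 0.2, -1.2]
opening: 0.18
finger_force: 50.0
```

```bash
python3 - <<'E'
from h import *
s=r.get_state();print(s['tool_pos'],s['contact_force'])
out=[]
for c in ['scene','side']:
    im=snap(c,c+'4')
    for n in ['fork_face','clip_heel','clip']: print(c,n,place(c,n))
    u,v=map(int,proj(c,[.512,.05,.07])); print(c,u-28,v-21)
    out.append(cv2.resize(im[v-21:v+21,u-28:u+28],(400,300),interpolation=cv2.INTER_CUBIC))
cv2.imwrite('pics/s4.png',np.hstack(out)[:,:,::-1])
E
```

```text
[ 0.49401734 -0.10495089  0.08301834] [-0.30273749  0.15625267 -1.23106512]
scene fork_face [([0.51, 0.0297, 0.0702], 0.58)]
scene clip_heel [([0.5095, 0.0305, 0.0638], 0.64), ([0.5086, 0.0571, 0.0641], 0.64)]
scene clip [([0.5098, 0.0588, 0.0598], 0.47)]
scene 237 162
side fork_face [([0.4963, -0.1014, 0.0782], 0.71), ([0.5079, 0.0347, 0.0669], 0.7)]
side clip_heel [([0.5092, 0.0314, 0.0667], 0.54)]
side clip [([0.5241, 0.1295, 0.0001], 0.74)]
side 230 174
```

View pics/s4.png

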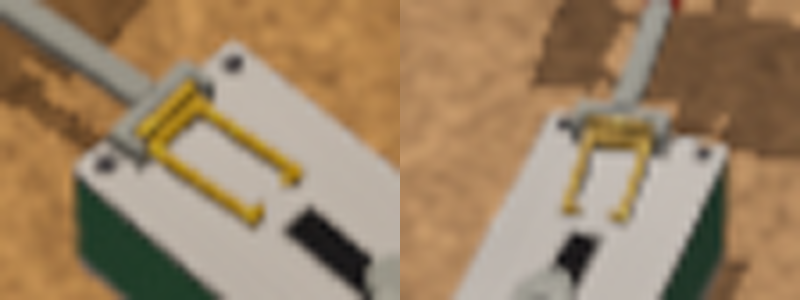

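Emit:
{"fn": "jog_arm", "kwargs": {
  "turn": [
    [0,0,0.006],
    [0,0,0.013],
    [0,0,0.02],
    [0,0,0.027],
    [0,0,0.034],
    [0,0,0.041],
    [0,0,0.048],
    [0,0,0.055],
    [0,0,0.062],
    [0,0,0.069],
    [0,0,0.076],
    [0,0,0.083],
    [0,0,0.09],
    [0,0,0.097],
    [0,0,0.097],
    [0,0,0.097],
    [0,0,0.097],
    [0,0,0.097]
  ],
  "translation": [
    [0.002,-0.001,0],
    [0.0045,-0.002,0],
    [0.007,-0.003,0],
    [0.0095,-0.004,0],
    [0.012,-0.005,0],
    [0.0145,-0.006,0],
    [0.017,-0.007,0],
    [0.0195,-0.008,0],
    [0.022,-0.009,0],
    [0.0245,-0.01,0],
    [0.027,-0.0112,0],
    [0.0295,-0.0124,0],
    [0.032,-0.0135,0],
    [0.0345,-0.0145,0],
    [0.0365,-0.0145,0],
    [0.0365,-0.0145,0],
    [0.0365,-0.0145,0],
    [0.0365,-0.0145,0]
  ],
  "grip": [1,1,1,1,1,1,1,1,1,1,1,1,1,1,1,1,1,1]
}}

```text
clock: 12.2
tool_pos: [0.4835, -0.0675, 0.0831]
eef_rot: [0.775, 0.632, 0.0, 0.0]
contact_force: [-0.7, 0.7, -1.9]
opening: 0.176
finger_force: 50.0
```

```bash
python3 - <<'E'
from h import *
s=r.get_state();print(s['tool_pos'],s['contact_force'],R.from_quat(s['eef_rot']).as_matrix()[:,0])
out=[]
for c in ['scene','side']:
    im=snap(c,c+'5')
    for n in ['fork_face','clip_heel','clip']: print(c,n,place(c,n))
    u,v=map(int,proj(c,[.52,.1,.07])); print(c,u-28,v-21)
    out.append(cv2.resize(im[v-21:v+21,u-28:u+28],(400,300),interpolation=cv2.INTER_CUBIC))
cv2.imwrite('pics/s5.png',np.hstack(out)[:,:,::-1])
E
```

```text
[ 0.48347444 -0.06750438  0.08305045] [-0.69751319  0.70541895 -1.89905608] [ 2.01857013e-01  9.79415002e-01 -8.72353281e-06]
scene fork_face [([0.5136, 0.0642, 0.0697], 0.77)]
scene clip_heel [([0.5117, 0.0618, 0.0683], 0.45), ([0.6845, -0.0447, 0.0006], 0.38)]
scene clip [([0.5129, 0.0971, 0.0621], 0.54)]
scene 252 174
side fork_face [([0.5138, 0.0699, 0.0661], 0.46), ([0.5132, 0.0669, 0.0697], 0.41)]
side clip_heel [([0.6975, -0.1711, 0.0064], 0.74), ([0.5091, 0.0641, 0.0675], 0.41)]
side clip [([0.5172, 0.095, 0.0598], 0.6)]
side 225 185
```

View pics/s5.png

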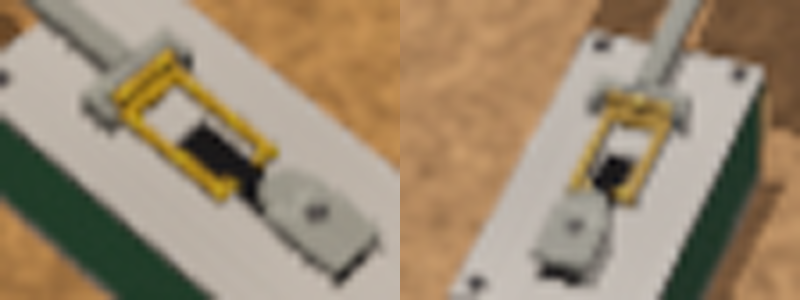

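Emit:
{"fn": "jog_arm", "kwargs": {
  "turn": [
    [0,0,0],
    [0,0,0],
    [0,0,0],
    [0,0,0],
    [0,0,0],
    [0,0,0],
    [0,0,0],
    [0,0,0],
    [0,0,0],
    [0,0,0],
    [0,0,0]
  ],
  "translation": [
    [0.002,0,0],
    [0.004,0,0],
    [0.006,0,0],
    [0.008,0,0],
    [0.0095,0,0],
    [0.011,0,0],
    [0.012,0,0],
    [0.013,0,0],
    [0.014,0,0],
    [0.015,0,0],
    [0.016,0,0]
  ],
  "grip": [1,1,1,1,1,1,1,1,1,1,1]
}}

```text
clock: 13.98
tool_pos: [0.4863, -0.0527, 0.083]
eef_rot: [0.776, 0.631, -0.001, 0.0]
contact_force: [-1.1, -4.4, -0.8]
opening: 0.174
finger_force: 50.0
```

Emit:
{"fn": "jog_arm", "kwargs": {
  "turn": [
    [0,0,0],
    [0,0,0],
    [0,0,0],
    [0,0,0],
    [0,0,0],
    [0,0,0],
    [0,0,0],
    [0,0,0],
    [0,0,0],
    [0,0,0],
    [0,0,0],
    [0,0,0]
  ],
  "translation": [
    [0.001,0,0],
    [0.002,0,0],
    [0.003,0,0],
    [0.004,0,0],
    [0.005,0,0],
    [0.006,0,0],
    [0.007,0,0],
    [0.008,0,0],
    [0.009,0,0],
    [0.01,0,0],
    [0.011,0,0],
    [0.012,0,0]
  ],
  "grip": [1,1,1,1,1,1,1,1,1,1,1,1]
}}

```text
clock: 15.48
tool_pos: [0.489, -0.0399, 0.083]
eef_rot: [0.775, 0.632, 0.0, -0.0]
contact_force: [-0.8, -2.3, -2.7]
opening: 0.173
finger_force: 50.0
```

Emit:
{"fn": "jog_arm", "kwargs": {
  "turn": [
    [0,0,0],
    [0,0,0],
    [0,0,0],
    [0,0,0],
    [0,0,0],
    [0,0,0],
    [0,0,0],
    [0,0,0],
    [0,0,0],
    [0,0,0],
    [0,0,0],
    [0,0,0],
    [0,0,0]
  ],
  "translation": [
    [0.001,0,0],
    [0.002,0,0],
    [0.003,0,0],
    [0.004,0,0],
    [0.005,0,0],
    [0.006,0,0],
    [0.007,0,0],
    [0.008,0,0],
    [0.009,0,0],
    [0.01,0,0],
    [0.011,0,0],
    [0.012,0,0],
    [0.013,0,0]
  ],
  "grip": [1,1,1,1,1,1,1,1,1,1,1,1,1]
}}

```text
clock: 17.1
tool_pos: [0.4917, -0.0271, 0.083]
eef_rot: [0.775, 0.632, 0.0, 0.0]
contact_force: [-0.7, -2.5, -1.1]
opening: 0.176
finger_force: 50.0
```

```bash
python3 - <<'E'
from h import *
s=r.get_state();print(s['tool_pos'],s['contact_force'])
p=cams.camera_params('wrist')
for c in ['scene','side']:
    snap(c,c+'6')
    for n in ['fork_face','clip_heel','clip']: print(c,n,place(c,n))
snap('wrist','w6')
print(place('wrist','seat'),place('wrist','clip'))
E
```

```text
[ 0.49171808 -0.027149    0.08303954] [-0.65174628 -2.50164965 -1.05803083]
scene fork_face [([0.5216, 0.1078, 0.0711], 0.8), ([0.5198, 0.1353, 0.0609], 0.58)]
scene clip_heel [([0.5192, 0.1059, 0.0642], 0.68)]
scene clip [([0.5195, 0.133, 0.0612], 0.59)]
side fork_face [([0.5208, 0.1109, 0.0669], 0.71)]
side clip_heel [([0.5188, 0.1069, 0.0696], 0.56), ([0.4822, -0.2832, 0.0005], 0.24)]
side clip [([0.5255, 0.1363, 0.0622], 0.41)]
[] []
```

Emit:
{"fn": "jog_arm", "kwargs": {
  "turn": [
    [0,0,0],
    [0,0,0],
    [0,0,0],
    [0,0,0],
    [0,0,0],
    [0,0,0]
  ],
  "translation": [
    [0.001,0,0],
    [0.002,0,0],
    [0.003,0,0],
    [0.004,0,0],
    [0.005,0,0],
    [0.0055,0,0]
  ],
  "grip": [1,1,1,1,1,1]
}}

```text
clock: 18.4
tool_pos: [0.4929, -0.0216, 0.083]
eef_rot: [0.775, 0.632, 0.0, -0.0]
contact_force: [0.2, -1.5, -0.9]
opening: 0.176
finger_force: 50.0
```

Emit:
{"fn": "jog_arm", "kwargs": {
  "turn": [
    [0,0,0],
    [0,0,0],
    [0,0,0]
  ],
  "translation": [
    [0.0005,0,0],
    [0.001,0,0],
    [0.0015,0,0]
  ],
  "grip": [1,1,1]
}}

```text
clock: 18.77
tool_pos: [0.4931, -0.0202, 0.083]
eef_rot: [0.775, 0.632, 0.0, -0.0]
contact_force: [-0.3, -1.6, -1.2]
opening: 0.177
finger_force: 50.0
```

Emit:
{"fn": "jog_arm", "kwargs": {
  "turn": [
    [0,0,0],
    [0,0,0],
    [0,0,0]
  ],
  "translation": [
    [0.0005,0,0],
    [0.001,0,0],
    [0.0015,0,0]
  ],
  "grip": [1,1,1]
}}

```text
clock: 19.15
tool_pos: [0.4936, -0.0183, 0.083]
eef_rot: [0.775, 0.632, 0.0, -0.0]
contact_force: [-1.0, -1.1, -2.0]
opening: 0.178
finger_force: 50.0
```

Emit:
{"fn": "jog_arm", "kwargs": {
  "turn": [
    [0,0,0],
    [0,0,0]
  ],
  "translation": [
    [0.0004,0,0],
    [0.0008,0,0]
  ],
  "grip": [1,1]
}}

```text
clock: 19.4
tool_pos: [0.4936, -0.018, 0.083]
eef_rot: [0.775, 0.632, 0.0, 0.0]
contact_force: [-0.4, -0.2, -1.6]
opening: 0.174
finger_force: 50.0
```

Emit:
{"fn": "jog_arm", "kwargs": {
  "turn": [
    [0,0,0],
    [0,0,0]
  ],
  "translation": [
    [0.0004,0,0],
    [0.0008,0,0]
  ],
  "grip": [1,1]
}}

```text
clock: 19.65
tool_pos: [0.4937, -0.0174, 0.083]
eef_rot: [0.775, 0.632, 0.0, 0.0]
contact_force: [0.5, -0.3, -1.6]
opening: 0.173
finger_force: 50.0
```

```bash
python3 - <<'E'
from h import *
s=r.get_state();print(s['tool_pos'],s['contact_force'])
out=[]
for c in ['scene','side']:
    im=snap(c,c+'7')
    for n in ['fork_face','clip_heel','clip']: print(c,n,place(c,n))
    u,v=map(int,proj(c,[.524,.135,.07]))
    out.append(cv2.resize(im[v-21:v+21,u-28:u+28],(400,300),interpolation=cv2.INTER_CUBIC))
cv2.imwrite('pics/s7.png',np.hstack(out)[:,:,::-1])
E
```

```text
[ 0.49371515 -0.01738458  0.0830412 ] [ 0.47531174 -0.3462201  -1.60747493]
scene fork_face [([0.523, 0.1159, 0.0703], 0.78), ([0.6988, -0.1678, 0.0014], 0.67)]
scene clip_heel [([0.5182, 0.12, 0.0645], 0.59), ([0.7007, -0.1661, -0.0016], 0.21)]
scene clip [([0.5475, 0.4223, 0.0026], 0.63), ([0.5238, 0.144, 0.0618], 0.4)]
side fork_face [([0.5227, 0.1214, 0.0638], 0.67)]
side clip_heel [([0.5218, 0.1177, 0.069], 0.56)]
side clip [([0.526, 0.1433, 0.0596], 0.42)]
```

View pics/s7.png

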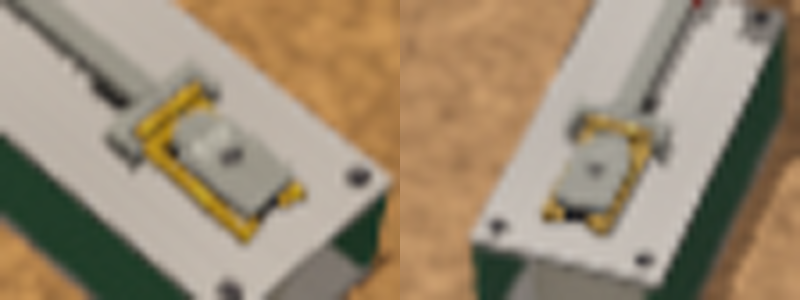

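The picture shows the clip around the shaft, with both tooth tips (about (295,190) and (250,235) on the left half) beyond its square end, and the push force gone. I'll confirm by pushing in tiny steps to the hard stop.

Emit:
{"fn": "jog_arm", "kwargs": {
  "turn": [
    [0,0,0],
    [0,0,0]
  ],
  "translation": [
    [0.0004,0,0],
    [0.0008,0,0]
  ],
  "grip": [1,1]
}}

```text
clock: 20.3
tool_pos: [0.4939, -0.0166, 0.083]
eef_rot: [0.775, 0.632, 0.0, 0.0]
contact_force: [0.0, -0.8, -1.8]
opening: 0.178
finger_force: 50.0
```

Emit:
{"fn": "jog_arm", "kwargs": {
  "turn": [
    [0,0,0],
    [0,0,0]
  ],
  "translation": [
    [0.0003,0,0],
    [0.0005,0,0]
  ],
  "grip": [1,1]
}}

```text
clock: 20.55
tool_pos: [0.494, -0.0163, 0.083]
eef_rot: [0.775, 0.632, -0.0, 0.0]
contact_force: [0.6, -0.7, -2.1]
opening: 0.177
finger_force: 50.0
```

Emit:
{"fn": "jog_arm", "kwargs": {
  "turn": [
    [0,0,0],
    [0,0,0]
  ],
  "translation": [
    [0.0003,0,0],
    [0.0005,0,0]
  ],
  "grip": [1,1]
}}

```text
clock: 20.8
tool_pos: [0.4939, -0.0161, 0.083]
eef_rot: [0.775, 0.632, -0.0, 0.0]
contact_force: [-1.0, -3.0, -1.6]
opening: 0.178
finger_force: 50.0
```

Emit:
{"fn": "jog_arm", "kwargs": {
  "turn": [
    [0,0,0],
    [0,0,0]
  ],
  "translation": [
    [0.0003,0,0],
    [0.0005,0,0]
  ],
  "grip": [1,1]
}}

```text
clock: 21.05
tool_pos: [0.4938, -0.0161, 0.083]
eef_rot: [0.775, 0.631, -0.001, 0.0]
contact_force: [-0.7, -5.7, -0.6]
opening: 0.173
finger_force: 50.0
```

Emit:
{"fn": "jog_arm", "kwargs": {
  "turn": [
    [0,0,0],
    [0,0,0]
  ],
  "translation": [
    [0.0003,0,0],
    [0.0003,0,0]
  ],
  "grip": [1,1]
}}

```text
clock: 21.3
tool_pos: [0.4938, -0.016, 0.083]
eef_rot: [0.776, 0.631, -0.001, 0.0]
contact_force: [-1.5, -5.0, 0.0]
opening: 0.173
finger_force: 50.0
```

Emit:
{"fn": "jog_arm", "kwargs": {
  "turn": [
    [0,0,0],
    [0,0,0],
    [0,0,0],
    [0,0,0],
    [0,0,0],
    [0,0,0],
    [0,0,-0.06],
    [0,0,-0.13],
    [0,0,-0.2],
    [0,0,-0.27],
    [0,0,-0.34],
    [0,0,-0.41],
    [0,0,-0.4456],
    [0,0,-0.4456],
    [0,0,-0.4456],
    [0,0,-0.4456]
  ],
  "translation": [
    [-0.003,0,0],
    [-0.01,0,0],
    [-0.025,0,0],
    [-0.045,0,-0.01],
    [-0.06,0,-0.035],
    [-0.08,0,-0.05],
    [-0.11,0.005,-0.05],
    [-0.145,0.012,-0.05],
    [-0.18,0.02,-0.05],
    [-0.215,0.03,-0.05],
    [-0.24,0.037,-0.05],
    [-0.26,0.042,-0.05],
    [-0.268,0.0431,-0.05],
    [-0.268,0.0431,-0.05],
    [-0.268,0.0431,-0.05],
    [-0.268,0.0431,-0.05]
  ],
  "grip": [1,1,1,1,1,1,1,1,1,1,1,1,1,1,1,1]
}}

```text
clock: 23.3
tool_pos: [0.4826, -0.2848, 0.1331]
eef_rot: [0.616, 0.788, 0.0, -0.0]
contact_force: [-0.1, 0.7, -0.6]
opening: 0.173
finger_force: 50.0
```

```bash
python3 - <<'E'
from h import *
s=r.get_state();M=R.from_quat(s['eef_rot']).as_matrix();print(s['tool_pos'],M[:,0],np.degrees(np.arctan2(M[1,0],M[0,0])))
p=cams.camera_params('wrist'); im=snap('wrist','w8')
hsv=cv2.cvtColor(im,cv2.COLOR_RGB2HSV); m=(((hsv[...,0]<6)|(hsv[...,0]>174))&(hsv[...,1]>150)&(hsv[...,2]>60)); m[:,:230]=0;m[:,280:]=0
rows=np.where(m.sum(1)>8)[0]; 
for v in (rows[0],rows[0]+10,rows[0]+40,rows[0]+80): print(v,np.where(m[v])[0][[0,-1]] if m[v].any() else None)
print(M.T@(onz(p,(255,rows[0]),s['tool_pos'][2]+.003)-s['tool_pos']))
for c in ['scene','side']:
    snap(c)
    for n in ['clip','fork','rest']: print(c,n,place(c,n))
E
```

```text
[ 0.4826187  -0.284819    0.13306869] [-2.41620281e-01  9.70370719e-01  5.54162960e-04] 103.98219257137846
129 [240 269]
139 [236 273]
169 [237 272]
209 [238 271]
[ 5.82455581e-02 -6.85208395e-05 -2.96772827e-03]
scene clip [([0.5256, 0.1461, 0.0615], 0.41)]
scene fork [([0.4773, -0.2837, 0.1242], 0.64)]
scene rest [([0.4839, -0.2853, 0.0008], 0.97)]
side clip [([0.5274, 0.1465, 0.0598], 0.65), ([0.6446, -0.328, -0.0019], 0.37)]
side fork [([0.4845, -0.2844, 0.1289], 0.5)]
side rest [([0.4849, -0.2828, 0.0024], 0.66), ([0.5232, 0.1253, 0.0038], 0.33)]
```

Emit:
{"fn": "jog_arm", "kwargs": {
  "turn": [
    [0,0,0],
    [0,0,0],
    [0,0,0],
    [0,0,0],
    [0,0,0],
    [0,0,0],
    [0,0,0],
    [0,0,0]
  ],
  "translation": [
    [-0.001,0,0.03],
    [-0.001,0,0.05],
    [-0.001,0,0.065],
    [-0.001,0,0.075],
    [-0.001,0,0.082],
    [-0.001,0,0.086],
    [-0.001,0,0.0875],
    [-0.001,0,0.0875]
  ],
  "grip": [1,1,1,1,1,1,1,1]
}}

```text
clock: 24.75
tool_pos: [0.4828, -0.287, 0.0457]
eef_rot: [0.616, 0.787, 0.0, 0.0]
contact_force: [0.8, -0.5, -1.3]
opening: 0.18
finger_force: 50.0
```

Emit:
{"fn": "jog_arm", "kwargs": {
  "turn": [
    [0,0,0],
    [0,0,0],
    [0,0,0],
    [0,0,0],
    [0,0,0],
    [0,0,0],
    [0,0,0],
    [0,0,0],
    [0,0,0],
    [0,0,0],
    [0,0,0],
    [0,0,0],
    [0,0,0]
  ],
  "translation": [
    [0,0,0.0005],
    [0,0,0.0005],
    [0,0,0.0005],
    [0,0,0.0005],
    [0,0,0.0005],
    [0,0,-0.01],
    [0,0,-0.03],
    [-0.01,0,-0.06],
    [-0.03,0,-0.1],
    [-0.04,0,-0.14],
    [-0.04,0,-0.18],
    [-0.04,0,-0.21],
    [-0.04,0,-0.21]
  ],
  "grip": [0.75,0.6,0.4,0.4,0.4,0.4,0.4,0.4,0.4,0.4,0.4,0.4,0.4]
}}

```text
clock: 26.38
tool_pos: [0.4934, -0.3264, 0.2586]
eef_rot: [0.616, 0.787, 0.0, 0.003]
contact_force: [-0.7, -0.9, -0.6]
opening: 0.599
finger_force: 0.0
```

```bash
python3 - <<'E'
from h import *
s=r.get_state();print(s['tool_pos'],s['contact_force'])
p=cams.camera_params('wrist'); im=snap('wrist','w9')
hsv=cv2.cvtColor(im,cv2.COLOR_RGB2HSV); m=(((hsv[...,0]<6)|(hsv[...,0]>174))&(hsv[...,1]>150)&(hsv[...,2]>60)); m[:,:220]=0;m[:,290:]=0
rows=np.where(m.sum(1)>4)[0]; mid=lambda v:np.where(m[v])[0][[0,-1]].mean()
t=onz(p,(mid(rows[-1]-2),rows[-1]+.5),.048);f=onz(p,(mid(rows[0]+2),rows[0]-.5),.048); d=f-t
print(rows[[0,-1]],t,f,np.linalg.norm(d),np.degrees(np.arctan2(d[1],d[0])))
print('wrist',place('wrist','fork'),place('wrist','fork_face'))
for c in ['scene','side']:
    snap(c,c+'9')
    for n in ['clip','fork','fork_face','jar','can','roller']: print(c,n,place(c,n))
E
```

```text
[ 0.49343125 -0.3263697   0.25858258] [-0.68812795 -0.87359712 -0.56150341]
[ 84 193] [ 0.50035561 -0.35559586  0.048     ] [ 0.46881332 -0.23243517  0.048     ] 0.127135636429106 104.36508044737572
wrist [([0.486, -0.2835, 0.0417], 0.65)] [([0.4481, -0.158, 0.0344], 0.62)]
scene clip [([0.5252, 0.145, 0.0623], 0.44)]
scene fork [([0.4779, -0.2842, 0.0356], 0.87)]
scene fork_face [([0.4525, -0.158, 0.034], 0.72)]
scene jar [([0.6376, -0.326, 0.0002], 0.7)]
scene can [([0.6954, -0.1678, 0.0014], 0.76)]
scene roller [([0.6799, 0.0848, 0.0011], 0.72)]
side clip [([0.5257, 0.1462, 0.0614], 0.48)]
side fork [([0.4852, -0.2828, 0.0435], 0.71), ([0.5227, 0.1166, 0.0688], 0.39)]
side fork_face [([0.4804, -0.2848, 0.001], 0.72), ([0.4513, -0.1523, 0.0286], 0.62)]
side jar [([0.6439, -0.3266, -0.0005], 0.57), ([0.665, 0.2388, 0.0027], 0.34)]
side can [([0.6982, -0.1696, 0.0017], 0.8), ([0.5231, 0.1265, 0.0569], 0.16)]
side roller [([0.6807, 0.0834, -0.0035], 0.64)]
```

```bash
python3 -c "
from h import *
print(r.finish_job())"
```

```text
the job is handed in; nothing more can be done
None
```

I handed the job in, but the simulator returned no verdict: the clip is pushed home on the shaft against its hard stop with both tooth tips past the neck, and the fork is back in its rest and released, same way round; measured push force stayed under about 6 N, and the jar, can and roller had not moved (I did not re-check the other bench items).

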